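Load the last two sample jars, shut the carrier and clamp it

TASK

Take the two squat, wide-capped sample jars out of the slanted rack and set them down gently, upright, one in each of the two empty cells of the grey carrier case. Then close the case's hinged lid fully without slamming it, and only after that swing the clamp arm down over the lid until it is fully home. Leave the narrow-necked bottle in the rack, the jar and the tin already in the case, and the beaker where they are.

Things in the scene. Friction and masses are not known exactly. Their poses are not given: they have to be found in the camera images.
- case: Fixed grey carrier case, outside 131 (x) by 154 (y) by 62 mm high without lid, floor 6 mm; origin: centre of underside, z up. Outer walls 16.5 mm thick at +-y, 5 mm at +-x. Two crossing white dividers, 5 mm thick, tops at z = 45 mm, make 2 by 2 cells 58 mm square, centred at x, y = +-31.5 mm. The lid's hinge is on the -y side, the clamp on the +x side. Start yaw -0.3 to 0.2 rad.
- cell_1 (a point): Centre of the floor (top face, 6 mm above the bench) of the empty cell at case x = -31.5, y = -31.5 mm, next to the hinge; axes as the case's.
- cell_2 (a point): Centre of the floor (top face) of the other empty cell, across the diagonal, at case x = +31.5, y = +31.5 mm.
- jar_1: Sample jar, loose, 110 to 230 g: amber glass body 44 mm in diameter, white cap 46 mm in diameter from 72 mm to the top at 100 mm. Origin: centre of its underside, z along its axis to the cap. At the start it stands in a slot of the rack, its axis leaning 35 degrees towards the rack's -x side, 50 mm of it out of the slot.
- jar_2: The other sample jar, alike in all.
- rack: Slanted yellow rack, fixed; bench plate 120 (x) by 250 (y) by 8 mm, origin at the centre of its underside. Its block, 242 mm wide, has three slots at y = -78, 0, 78 mm, 52 mm square, 50 mm deep along an axis leaning 35 degrees (0.61 rad) from vertical towards -x (to the robot), solid between. Things are drawn out along that axis. Start yaw -0.3 to 0.3 rad.
- bottle: Bystander: amber reagent bottle in the third rack slot; which slot holds which of the three varies. 44 mm in diameter up to 90 mm, then a shoulder and a narrow neck with a white cap 26 mm in diameter up to 132 mm. Origin at the centre of its underside, z along its leaning axis.
- loaded_jar: Bystander: a jar like the two others (100 mm tall) already standing in one of the two occupied cells, at case x = 31.5, y = -31.5 mm or x = -31.5, y = 31.5 mm. Origin at the centre of its underside.
- tin: Bystander: aluminium tin 48 mm in diameter, 80 mm tall, standing in the other occupied cell. Origin at the centre of its underside.
- beaker: Bystander: glass beaker 68 mm in diameter at the rim, 90 mm tall, on the bench. Origin at the centre of its underside.
- lid (a joint): Angle of the deep grey lid (135 by 154 mm, 58 mm deep, open below) about its hinge along the case's x axis: 0 = shut (a stop), its top then 121 mm above the bench; grows as it opens. Starts at 1.95 to 2.3 rad, leaning out past upright beyond the case's -y side. The hinge is stiff: the lid stays where it is left and takes about 1 to 5 N at the knob.
- lid_knob (a point): Centre of the lid's handle: a black drum 26 mm in diameter, 24 mm long along the hinge axis, with flat ends, on a 10 mm stem in the middle of the lid's free edge, 34 mm out from the lid's front face. From the hinge it lies 188 mm (y) and 25 mm (z) in the lid's own axes, which at joint value 0 are the case's.
- lid_hinge (a point): Point on the lid's hinge line, at case x = 0, y = -77, z = 63 mm; its axes are the lid's. x is the hinge axis, and a positive turn about +x opens the lid.
- clamp (a joint): Angle of the clamp arm about its pivot, parallel to the case's y axis: 0 = fully down (a stop), the arm level over the lid towards -x with its rubber foot on the lid; grows as it swings up and out to +x. Starts at 1.6 to 2.0 rad. The pivot is stiff: the arm stays where it is left and takes about 1 to 3 N at its end.
- clamp_knob (a point): Centre of the black drum, 26 mm in diameter and 24 mm long along the pivot axis, with flat ends, at the end of the clamp arm (steel, 16 mm wide, 10 mm thick), 105 mm from the pivot. With the clamp down it lies 150 mm above the bench, 29 mm above the lid's top.
- clamp_hinge (a point): Point on the clamp's pivot, at case x = 90.5, y = 0, z = 150 mm; axes are the arm's: it runs along its -x, y is the pivot, a positive turn about +y opens. It sits between two steel plates fixed to the case, 22 mm deep (x), outer faces 32 mm apart, up to z = 158 mm, on a foot reaching to case x = 113 mm.

How it is judged:
By the outcome, as a careful person would: the job done as asked, in the order asked, and still so for the second after the job is handed in, with the robot touching nothing.
It also fails if it takes over 72 s, if anything falls off the work surface, if the arm or the gripper's body presses on something with over 40 N, if the wrist force passes 120 N, or if a joint passes its speed limit or range.

ROBOT

A 7-joint arm with a two-finger parallel gripper is mounted at the origin on the work surface. World frame = base frame: x ahead of the robot, y to its left, z up, the work surface at z = 0. Lengths are in m, angles in degrees, forces in N, time in s.
With the tool pointing down it reaches from about 0.4 to 0.85 m from the base axis. Payload 4.5 kg.
Tool frame: the origin (TCP) lies on the centre line of the jaws, within the pads' length; the fingertips stand 17 mm ahead of it and the grasp point (between the pads) lies 2 mm behind it (robot.tip_extent is the distance from the TCP to the fingertips, in m); z points along the fingers, y is the line along which they close (so a half turn about z gives the same grasp; the last joint's range is limited). The gripper opens to 85 mm and grips with 20 to 120 N. Pads are 22 mm wide; open, the fingers measure 114 mm over their backs; the gripper's body (76 mm by 85 mm) begins 54 mm behind the grasp point. The pads swing forward as they close: fully open they stand 13 mm farther back than shut.
Start: joints at [-65.959, 39.483, -11.15, 89.685, 9.013, 51.709, -12.324], TCP at [0.235, 0.579, 0.248] pointing down, gripper open.
Joint ranges: [-172.22, 172.22], [-26.19, 119.32], [-84.43, 86.54], [7.71, 146.69], [-57.33, 237.33], [2.42, 119.75], [-152.13, 152.13]. Speed limits (degrees/s): [147.25, 147.25, 180, 180, 180, 180, 180].

INTERFACE

Orientations are given as a 3x3 rotation matrix whose columns are the frame's x, y, z axes.
In Python, from bench import status, capture, camera_model, robot, spotter gives the robot as it stands. The module is installed in compiled form; this text tells all that it offers.
- The arm moves only by the shell command python3 -m crank 'ROWS' [FORCE]. ROWS is JSON, one flat list of numbers, 5 for each row, row after row: the finger opening in mm, from 0 to 85.4, then the shift along the tool's x, y, z in mm, then the turn about the tool's z in rad. In form: [gripper, tx, ty, tz, yaw, gripper, tx, ty, tz, yaw, ...]. A call has 1 to 5 rows; each row is the pose to reach, as a shift and turn from the pose commanded when the call began, along the tool's axes at that moment; what a row does not reach only later rows make up. A row lasts 1/8 s, in which the tool goes at most 62.5 mm and 10.7 degrees, less where a joint would pass 70% of its speed; a pose out of reach is approached as far as the arm can. A call with a gripper value outside its range is refused whole. The fingers move at their own pace and stop on an object; FORCE is the grip in N (left out, the last holds). Time passes only in rows, so rows that repeat a pose let the fingers close. It gives the time, the measured TCP pose, the force, the opening and the grip force at its end, in the units of the state.
- status.state(): the state, without advancing time (a new reading comes with each control period).
- capture(name): name is "scene" or "top" or "wrist"; returns (picture, depth): 400x640x3 uint8, red, green, blue; 400x640 float32, m along the optical axis (not along the pixel's ray), 0 where there is no reading.
- camera_model(name): a dict with "fx", "fy", "cx", "cy" (pixels), "eye" and "orientation" of the camera in the world. Camera axes: x right, y down, z forward; pixel columns grow to the right and rows downward; lengths in m; the calibration is good to about 2 mm. A picture is of the moment at which its call begins: read the wrist's pose just before it. camera_model takes no time and is no camera call; for the wrist camera it gives the pose at the moment of the call.
- robot.hand_in(): hands the job in; it is judged then, once.
Trained networks look in the newest picture that a camera, given by its name, has taken for a name from the list of things; names that differ only in an ending like _2 or _b are one class to them, and where a whole thing is asked for, a point or a joint stands for the part that bears it (a point fixed in the world has none). Each returns a list of dicts, best first, with "conf" (0 to 1); they miss things now and then, are a little off and sometimes report something else, mostly with a low value. They report only what shows in the picture. A call takes as long as a camera call.
- spotter.recognise(query, camera): "position" ([column, row] as shares, 0 to 1, of the picture: columns of its width, rows of its height, amid what is visible of it).
- spotter.place_of(query, camera): "position" ([column, row] as shares, 0 to 1, of the picture: columns of its width, rows of its height: a listed point, or the origin of a listed thing).
The state is a dict: "time_s": time; "joints": joint angles; "qvel": joint speeds; "effort": joint torques, N m; "tool_pos": TCP position; "tcp_rot": TCP orientation; "force": force on the tool from outside, world axes, zero at the start; "ft_torque": the same for the moment, N m; "opening": finger opening in m; "grasp_force": force on a finger pad.
Only numpy, scipy, OpenCV 4.12 (cv2) and the standard library are available. Lean on these libraries where they do the work, as an engineer would, in place of code of your own. Each camera call takes 0.05 s, during which the arm holds its last target. There are 200 camera calls.

## Working session

There is one attempt and no reset: what is moved stays moved. The work goes in short steps, Python scripts to look and compute and a shell command to move; the robot and the scene stay as the last step left them, time stands still between calls to the robot, and variables do not carry over. Pictures are saved under pics/ and viewed, at most 13 in all, crops included, and the job is handed in when it is done.

```bash
mkdir -p pics
cat > h.py <<'E'
import numpy as np, cv2
from bench import status, capture, camera_model, robot, spotter
def ray(cam,u,v):
    m=camera_model(cam); d=np.array([(u-m['cx'])/m['fx'],(v-m['cy'])/m['fy'],1.]); R=np.array(m['orientation']); return np.array(m['eye']),R@d
def at_z(cam,u,v,z):
    e,d=ray(cam,u,v); return e+d*(z-e[2])/d[2]
def cloud(cam,dep):
    m=camera_model(cam); v,u=np.mgrid[:400,:640]
    P=np.stack([(u-m['cx'])/m['fx']*dep,(v-m['cy'])/m['fy']*dep,dep],-1)
    W=P@np.array(m['orientation']).T+np.array(m['eye']); W[dep<=0]=np.nan; return W
E
python3 - <<'E'
from h import *
np.set_printoptions(precision=3,suppress=True)
ims=[]
for c in ['scene','top']:
    p,d=capture(c); np.savez(c+'.npz',p=p,d=d,W=cloud(c,d)); ims.append(p)
    cv2.imwrite(f'pics/{c}0.png',p[:,:,::-1]); m=camera_model(c); print(c,m['eye'],np.array(m['orientation']).tolist(),m['fx'])
    for q in ['case','cell_1','cell_2','lid_knob','lid_hinge','clamp_knob','clamp_hinge','rack','jar_1','bottle','loaded_jar','tin','beaker']:
        r=spotter.place_of(q,c); print(q,[(round(x['conf'],2),round(x['position'][0]*640),round(x['position'][1]*400)) for x in r[:4]])
s=status.state();print(s['time_s'],s['tcp_rot'],s['force'])
E
```

```text
scene [ 0.623 -0.693  0.948] [[0.9996757597913682, 0.025284905038888982, 0.003008132763832863], [0.017224389804306652, -0.7584943952667581, 0.6514518959560899], [0.018753551168239433, -0.6511888558061242, -0.7586839779463455]] 504.381654079135
case [(0.68, 277, 187)]
cell_1 [(0.93, 288, 177), (0.74, 254, 192)]
cell_2 [(0.93, 288, 177), (0.74, 254, 192)]
lid_knob [(0.8, 226, 201)]
lid_hinge [(0.67, 264, 193)]
clamp_knob [(0.59, 326, 123)]
clamp_hinge [(0.6, 306, 152)]
rack [(0.64, 291, 339)]
jar_1 [(0.66, 284, 299), (0.64, 289, 373)]
bottle [(0.68, 287, 334), (0.64, 273, 187)]
loaded_jar [(0.59, 281, 196)]
tin [(0.89, 264, 172)]
beaker [(0.7, 371, 255), (0.7, 227, 200)]
top [ 0.475 -0.015  1.138] [[0.019830662038844028, -0.9934552397204286, 0.11248747270308171], [-0.9997927332574527, -0.019185973675769265, 0.00681094264435862], [-0.0046081849673382256, -0.11259922329278337, -0.9936298000488755]] 419.9761617115754
case [(0.57, 255, 233), (0.48, 263, 250)]
cell_1 [(0.95, 262, 246), (0.59, 247, 220), (0.2, 324, 145)]
cell_2 [(0.95, 262, 246), (0.59, 247, 220), (0.2, 324, 145)]
lid_knob [(0.76, 337, 256)]
lid_hinge [(0.6, 282, 242)]
clamp_knob [(0.55, 254, 173), (0.47, 435, 210), (0.4, 282, 241)]
clamp_hinge [(0.69, 259, 198)]
rack [(0.62, 403, 212), (0.16, 333, 260)]
jar_1 [(0.78, 438, 209), (0.68, 380, 217), (0.51, 268, 225)]
bottle [(0.93, 407, 213)]
loaded_jar [(0.84, 270, 224), (0.46, 326, 146), (0.35, 284, 241)]
tin [(0.57, 238, 241)]
beaker [(0.68, 325, 147), (0.63, 260, 248)]
1.4 [[-0.926  0.376 -0.   ]
 [ 0.376  0.926  0.   ]
 [ 0.     0.    -1.   ]] [-0.41   0.561  0.389]
```

View pics/scene0.png

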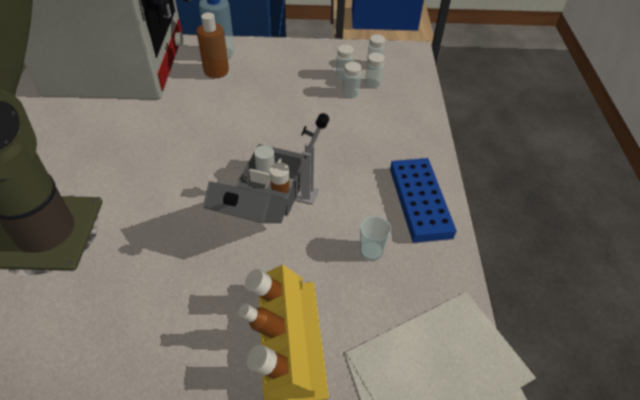

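View pics/top0.png

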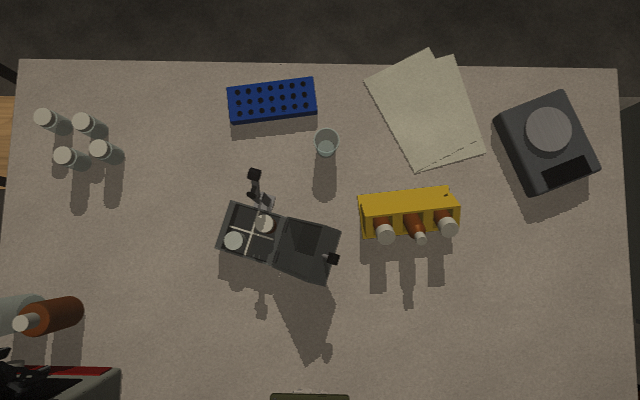

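The scene view shows the case at about (275,185), with the tin at (264,160) and the loaded jar at (280,180). The clamp is up with its knob at (321,121), and the lid is open towards the rack with its knob at (231,199). The top view shows the rack at (410,210), with jars at columns 385 and 447, the bottle between them at 418, and the beaker at (326,142), clear of the rack and case.

```bash
cat > fit.py <<'E'
from h import *
from scipy.optimize import least_squares
np.set_printoptions(precision=4,suppress=True)
def proj(cam,P):
    m=camera_model(cam); q=(np.atleast_2d(P)-np.array(m['eye']))@np.array(m['orientation']); return np.c_[q[:,0]/q[:,2]*m['fx']+m['cx'],q[:,1]/q[:,2]*m['fy']+m['cy']]
def casepts(p):
    x,y,w,th,cl=p; c,s=np.cos(w),np.sin(w)
    L=dict(case=(0,0,0),c1=(-31.5,-31.5,6),c2=(31.5,31.5,6),lh=(0,-77,63),ch=(90.5,0,150),lj=(31.5,-31.5,6),tin=(-31.5,31.5,6),
      lk=(0,-77+188*np.cos(th)-25*np.sin(th),63+188*np.sin(th)+25*np.cos(th)), ck=(90.5-105*np.cos(cl),0,150+105*np.sin(cl)))
    return {k:np.array([x+(c*a-s*b)/1e3,y+(s*a+c*b)/1e3,z/1e3]) for k,(a,b,z) in L.items()}
obs=dict(scene=dict(case=(277,187),c2=(288,177),lk=(226,201),lh=(264,193),ck=(326,123),ch=(306,152),lj=(281,196),tin=(264,172)),
 top=dict(case=(255,233),c1=(262,246),c2=(247,220),lk=(337,256),lh=(282,242),ck=(254,173),ch=(259,198),lj=(270,224),tin=(238,241)))
def res(p):
    P=casepts(p); return np.concatenate([(proj(c,P[k])[0]-np.array(v)) for c in obs for k,v in obs[c].items()])
r=least_squares(res,[.47,.15,-.2,2.1,1.8],loss='soft_l1'); 
if __name__=='__main__':
    print('case',r.x); print(res(r.x).reshape(-1,2).round(1).tolist())
    W=np.load('top.npz')['W'];p=np.load('top.npz')['p'].astype(int)
    # rack yellow top face
    hsv=cv2.cvtColor(p.astype(np.uint8),cv2.COLOR_RGB2HSV)
    yel=(hsv[...,0]>18)&(hsv[...,0]<32)&(hsv[...,1]>150)&(hsv[...,2]>60)&np.isfinite(W[...,2])
    Y=W[yel]; print('yel',len(Y),np.percentile(Y,[1,50,99],axis=0))
    for c in ['top','scene']:
        f=np.load(c+'.npz');W=f['W'];p=f['p'];hs=cv2.cvtColor(p,cv2.COLOR_RGB2HSV)
        wh=(hs[...,1]<60)&(W[...,2]>.045)&(W[...,0]>.3)&(W[...,0]<.6)&(W[...,1]>-.4)&(W[...,1]<-.08)
        n,l,st,ce=cv2.connectedComponentsWithStats(wh.astype(np.uint8))
        for i in range(1,n):
            if st[i,4]>30: Q=W[l==i]; print(c,ce[i].round(),st[i,4],np.nanmedian(Q,0),np.nanmin(Q,0),np.nanmax(Q,0))
    W=np.load('top.npz')['W']
    rim=(W[...,2]>.058)&(W[...,2]<.066)&(W[...,0]>.35)&(W[...,0]<.6)&(W[...,1]>.02)&(W[...,1]<.28)
    print('rim',rim.sum(),cv2.minAreaRect((W[rim][:,:2]*1e3).astype(np.float32)))
E
python3 fit.py
```

```text
case [ 0.5149  0.1567 -0.2653  2.2794  1.9529]
[[-4.8, 0.2], [-0.1, 2.6], [4.5, 0.6], [-4.1, -0.4], [-1.3, -0.9], [0.8, -0.3], [-1.1, 1.5], [0.5, 2.2], [-0.1, 0.0], [0.3, 1.5], [-0.1, -1.6], [-1.7, 1.3], [-2.0, -1.4], [1.6, -2.3], [-2.3, -4.1], [-0.8, 1.0], [1.9, -0.1]]
yel 3090 [[ 0.5124 -0.3666  0.0028]
 [ 0.5893 -0.2369  0.0566]
 [ 0.6487 -0.1247  0.0908]]
top [448. 227.] 327 [ 0.5345 -0.3303  0.1098] [ 0.5109 -0.3564  0.0933] [ 0.5601 -0.311   0.1238]
top [385. 234.] 318 [ 0.5143 -0.1778  0.1099] [ 0.4906 -0.2025  0.0926] [ 0.5399 -0.157   0.124 ]
top [420. 238.] 133 [ 0.5058 -0.2577  0.135 ] [ 0.4896 -0.2733  0.123 ] [ 0.5207 -0.2467  0.1451]
scene [258. 282.] 527 [ 0.518  -0.1879  0.1088] [ 0.4912 -0.2045  0.085 ] [ 0.5411 -0.1597  0.1239]
scene [247. 313.] 250 [ 0.5086 -0.2647  0.1348] [ 0.4908 -0.2757  0.1148] [ 0.5232 -0.2484  0.1464]
scene [261. 360.] 687 [ 0.5386 -0.3405  0.1099] [ 0.512  -0.3588  0.0859] [ 0.5629 -0.3133  0.1242]
rim 1105 ((515.8880004882812, 120.28359985351562), (228.04161071777344, 154.5172119140625), 74.29988098144531)
```

```bash
cat > jar.py <<'E'
from fit import *
Q=[]
for c in ['top','scene']:
    f=np.load(c+'.npz');W=f['W'];hs=cv2.cvtColor(f['p'],cv2.COLOR_RGB2HSV)
    wh=(hs[...,1]<60)&(W[...,2]>.08)&(W[...,0]>.3)&(W[...,0]<.6)&(W[...,1]>-.4)&(W[...,1]<-.08)
    wh=cv2.erode(wh.astype(np.uint8),np.ones((3,3)))>0; Q.append(W[wh])
Q=np.vstack(Q)
def sdf(P,c,a,r,h):
    d=P-c; t=d@a; q=np.linalg.norm(d-np.outer(t,a),axis=1)-r; u=np.abs(t)-h
    return np.where((q<0)&(u<0),np.maximum(q,u),np.hypot(np.maximum(q,0),np.maximum(u,0)))
def f(p):
    w=p[6]; a=np.array([-np.sin(.6109)*np.cos(w),-np.sin(.6109)*np.sin(w),np.cos(.6109)])
    A=Q[Q[:,1]<-.30];B=Q[Q[:,1]>-.21]
    return np.r_[sdf(A,p[:3],a,.023,.014),sdf(B,p[3:6],a,.023,.014)]*1e3
r=least_squares(f,[.538,-.335,.099,.518,-.181,.099,.13],loss='soft_l1'); print(r.x,np.abs(r.fun).mean())
d=r.x[3:5]-r.x[:2]; print('yaw from line',np.arctan2(-d[0],d[1]),np.linalg.norm(d))
# case refine with depth: rim/wall points in case frame
from fit import r as rc
W=np.load('top.npz')['W']; x,y,w=rc.x[:3] if hasattr(rc,'x') else 0
P=W[(W[...,2]>.0585)&(W[...,2]<.066)]; c,s=np.cos(w),np.sin(w)
q=(P[:,:2]-[x,y])@np.array([[c,-s],[s,c]])*1e3; q=q[(abs(q[:,0])<80)&(q[:,1]>-85)&(q[:,1]<90)]
print(len(q)); 
for nm,m,k in [('-x',(q[:,0]<-50)&(abs(q[:,1])<55),0),('+x',(q[:,0]>50)&(abs(q[:,1])<55),0),('+y',(q[:,1]>50)&(abs(q[:,0])<50),1)]:
    print(nm,m.sum(),np.percentile(q[m],[5,50,95],axis=0)[:,k], np.polyfit(q[m][:,1-k],q[m][:,k],1))
E
python3 jar.py
```

```text
[ 0.5369 -0.3353  0.0987  0.5161 -0.1807  0.0986  0.1507] 0.9926228145816939
yaw from line 0.13418943980790246 0.1560729598533195
949
-x 82 [-65.954  -63.6245 -61.2808] [  0.0156 -63.5554]
+x 78 [59.7959 62.1923 64.7582] [ 0.0062 62.601 ]
+y 228 [62.5062 70.1687 77.4724] [-0.0102 70.1109]
```

```bash
cat > go.py <<'E'
# usage: go.py x y z yangle_deg : shift (mm, tool axes) and yaw (rad) from the measured pose
import sys
from h import *
s=status.state(); R=np.array(s['tcp_rot']); p=np.array(s['tool_pos'])
a=list(map(float,sys.argv[1:])); d=R.T@(np.array(a[:3])-p)*1e3
cur=np.degrees(np.arctan2(R[1,1],R[0,1]))
yaw=0
if len(a)>3: yaw=-np.radians((a[3]-cur+90)%180-90)
print('t',round(s['time_s'],2),'pos',p.round(4),'yang',round(cur,1),'shift',d.round(1),'dist',np.linalg.norm(d).round(1),'yaw',round(yaw,3),'F',np.round(s['force'],1),'open',round(s['opening']*1e3,1),'grip',round(s['grasp_force'],1),'j7',round(s['joints'][6]))
E
cat > c2w.py <<'E'
# case-frame mm -> world m
import sys,numpy as np
X,Y,w=.5145,.1572,-.275
def c2w(a,b,z): c,s=np.cos(w),np.sin(w); return np.round([X+(c*a-s*b)/1e3,Y+(s*a+c*b)/1e3,z/1e3],4)
if __name__=='__main__': print(*c2w(*map(float,sys.argv[1:4])))
E
python3 go.py .513 -.181 .30 97.7
```

```text
t 1.4 pos [0.2351 0.5791 0.2483] yang 67.9 shift [-543.5 -599.7  -51.7] dist 810.9 yaw -0.52 F [-0.4  0.6  0.4] open 85.2 grip 0.0 j7 -12
```

```bash
python3 -m crank '[70,-30,-33,-20,-0.1, 70,-65,-72,-35,-0.2, 70,-103,-114,-45,-0.3, 70,-141,-156,-52,-0.41, 70,-180,-198,-52,-0.52]' 30 ; python3 go.py .513 -.181 .30 97.7
```

```text
time_s: 2.02
tool_pos: [0.3283, 0.3266, 0.301]
tcp_rot: [[-0.991, -0.137, 0.002], [-0.137, 0.991, 0.001], [-0.002, 0.001, -1.0]]
force: [1.8, -0.5, 0.4]
opening: 0.0698
grasp_force: 0.0
t 2.02 pos [0.3283 0.3266 0.301 ] yang 97.9 shift [-113.2 -528.2    0.6] dist 540.2 yaw 0.004 F [ 1.8 -0.5  0.4] open 69.8 grip 0.0 j7 33
```

```bash
python3 -m crank '[70,-12,-54,0,0, 70,-24,-108,0,0, 70,-36,-162,0,0, 70,-48,-216,0,0, 70,-60,-270,0,0]' >/dev/null; python3 -m crank '[70,-11,-54,0,0, 70,-22,-108,0,0, 70,-33,-162,0,0, 70,-44,-216,0,0, 70,-53,-254,0,0]' >/dev/null;python3 -m crank '[70,0,0,0,0]' >/dev/null; python3 go.py .513 -.181 .1007 97.7
python3 - <<'E'
from h import *
for c in ['wrist']:
    p,d=capture(c); cv2.imwrite('pics/w1.png',p[:,:,::-1])
E
```

```text
t 3.4 pos [ 0.5099 -0.1803  0.2999] yang 97.3 shift [ -2.9  -0.8 199.2] dist 199.2 yaw -0.007 F [-0.4  0.2  0.3] open 70.4 grip 0.0 j7 99
```

View pics/w1.png

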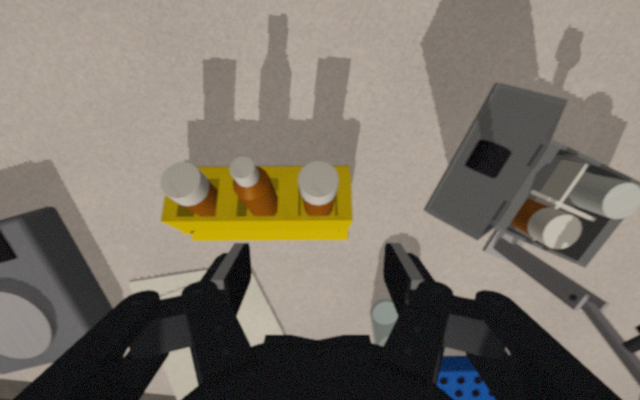

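The wrist view shows the right-hand jar's cap at (318,180), midway between the fingertips at columns 235 and 400, with the bottle well outside at column 250. I'll go down on it.

```bash
python3 -m crank '[66,-1,0,45,0, 66,-2,-1,90,0, 66,-3,-1,130,-0.007, 66,-3,-1,165,-0.007, 66,-3,-1,185,-0.007]' >/dev/null; python3 -m crank '[66,0,0,8,0, 66,0,0,14,0, 66,0,0,14,0]' >/dev/null; python3 go.py .513 -.181 .1007 97.7; python3 -m crank '[40,0,0,0,0, 40,0,0,0,0, 40,0,0,0,0, 40,0,0,0,0]' 30;  python3 go.py .513 -.181 .1007 97.7
```

```text
t 4.45 pos [ 0.5129 -0.1765  0.1017] yang 98.1 shift [ 0.6 -4.4  1. ] dist 4.6 yaw 0.007 F [ 0.8 -0.4  1.1] open 65.8 grip 0.0 j7 92
time_s: 4.95
tool_pos: [0.513, -0.1773, 0.1021]
tcp_rot: [[-0.99, -0.14, 0.001], [-0.14, 0.99, -0.001], [-0.001, -0.001, -1.0]]
force: [-0.5, -1.0, 7.1]
opening: 0.0449
grasp_force: 30.4
t 4.95 pos [ 0.513  -0.1773  0.1021] yang 98.1 shift [ 0.5 -3.6  1.4] dist 3.9 yaw 0.006 F [-0.5 -1.   7.1] open 44.9 grip 30.4 j7 92
```

```bash
python3 -m crank '[40,5,-1,-7,0, 40,14,-2,-20,0, 40,26,-2,-37,0, 40,38,-2,-54,0, 40,50,-2,-71,0]' 40; python3 -m crank '[40,10,0,-45,0, 40,30,15,-90,0, 40,55,45,-125,0.05, 40,85,90,-133,0.1, 40,90,140,-133,0.15]' ; W=$(python3 c2w.py -143 0 300); echo $W; python3 go.py $W 74.2
```

```text
time_s: 5.58
tool_pos: [0.4613, -0.1862, 0.1735]
tcp_rot: [[-0.99, -0.14, -0.002], [-0.14, 0.99, -0.0], [0.002, -0.0, -1.0]]
force: [-0.5, -0.1, -1.0]
opening: 0.0444
grasp_force: 41.0
time_s: 6.2
tool_pos: [0.3508, -0.0602, 0.3063]
tcp_rot: [[-1.0, 0.014, -0.001], [0.014, 1.0, -0.002], [0.001, -0.002, -1.0]]
force: [1.7, 0.4, -1.6]
opening: 0.0448
grasp_force: 41.5
0.3769 0.196 0.3
t 6.2 pos [ 0.3508 -0.0602  0.3063] yang 89.2 shift [-22.4 256.5   5.8] dist 257.6 yaw 0.261 F [ 1.7  0.4 -1.6] open 44.8 grip 41.5 j7 80
```

```bash
python3 -m crank '[40,-4,50,0,0.05, 40,-9,103,2,0.1, 40,-14,156,4,0.16, 40,-19,208,6,0.22, 40,-22,256,6,0.26]' >/dev/null; python3 -m crank '[40,0,0,0,0]'; python3 go.py $(python3 c2w.py -143 0 98) 74.2
python3 - <<'E'
from h import *
a,_=capture('scene');b,_=capture('wrist'); cv2.imwrite('pics/s2.png',np.hstack([a[60:360,130:430],b[0:300,150:500]])[:,:,::-1])
E
```

```text
time_s: 6.95
tool_pos: [0.3777, 0.1992, 0.3]
tcp_rot: [[-0.966, 0.259, 0.001], [0.259, 0.966, 0.002], [0.0, 0.002, -1.0]]
force: [0.7, -0.7, -1.1]
opening: 0.0448
grasp_force: 41.6
t 6.95 pos [0.3777 0.1992 0.3   ] yang 75.0 shift [-1.00e-01 -3.80e+00  2.02e+02] dist 202.0 yaw 0.014 F [ 0.7 -0.7 -1.1] open 44.8 grip 41.6 j7 29
```

View pics/s2.png

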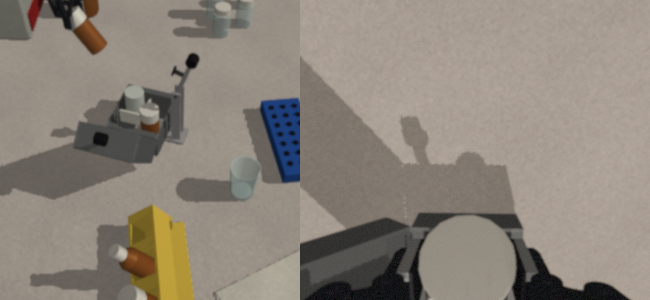

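The left crop shows the jar held at (90,35), still leaning with its bottom away from the robot, in front of the case at (120,130). The right crop shows its cap at (465,265), centred between the pads. I'll lower it and push its bottom against the case wall to stand it up.

```bash
python3 -m crank '[40,4,-4,45,0.01, 40,4,-4,95,0.014, 40,4,-4,145,0.014, 40,4,-4,180,0.014, 40,4,-4,202,0.014]' 25; python3 -m crank '[40,-6,0,0,0, 40,-12,0,0,0, 40,-18,0,0,0, 40,-24,0,0,0, 40,-30,0,0,0]' ; python3 go.py $(python3 c2w.py -87.5 0 98) 74.2
```

```text
time_s: 7.68
tool_pos: [0.3734, 0.1904, 0.0964]
tcp_rot: [[-0.96, 0.282, -0.002], [0.282, 0.96, -0.003], [0.001, -0.003, -1.0]]
force: [0.5, -0.3, -0.8]
opening: 0.0445
grasp_force: 41.6
time_s: 8.3
tool_pos: [0.4001, 0.1837, 0.0985]
tcp_rot: [[-0.961, 0.278, -0.004], [0.278, 0.961, -0.001], [0.004, -0.002, -1.0]]
force: [-7.2, 2.6, 2.4]
opening: 0.045
grasp_force: 38.3
t 8.3 pos [0.4001 0.1837 0.0985] yang 73.9 shift [-29.8   5.8   0.3] dist 30.4 yaw -0.006 F [-7.2  2.6  2.4] open 45.0 grip 38.3 j7 17
```

```bash
python3 -m crank '[40,-6,1,0,0, 40,-12,2,0,0, 40,-18,3,0,0, 40,-24,4,0,0, 40,-30,5,0,0]' 25|grep -E 'force|pos'; python3 -m crank '[40,0,0,0,0]'|grep -E 'force|pos';  python3 go.py $(python3 c2w.py -87.5 0 98) 74.2
python3 - <<'E'
from h import *
a,_=capture('scene'); cv2.imwrite('pics/s3.png',cv2.resize(a[80:280,130:430],None,fx=2,fy=2)[:,:,::-1])
E
```

```text
tool_pos: [0.4327, 0.1804, 0.0979]
force: [-4.8, 0.4, 0.4]
grasp_force: 34.2
tool_pos: [0.4336, 0.1807, 0.0976]
force: [-3.0, 0.7, -1.1]
grasp_force: 34.1
t 9.05 pos [0.4336 0.1807 0.0976] yang 73.7 shift [ 3.3 -0.6 -0.4] dist 3.3 yaw -0.008 F [-3.   0.7 -1.1] open 44.4 grip 34.1 j7 20
```

View pics/s3.png

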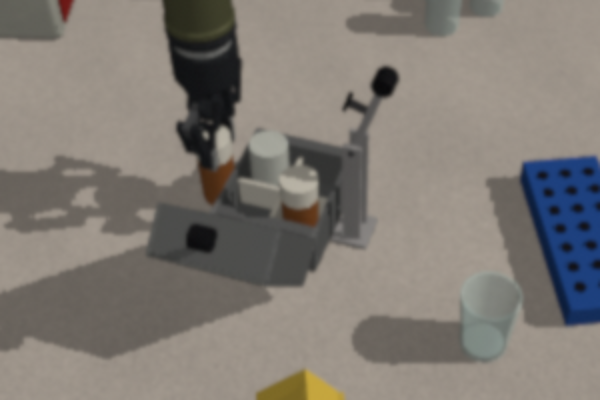

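The picture shows the jar at (216,165) close to upright against the case wall. I'll back off slightly, set it on the bench, release it and regrip on the diagonal.

```bash
python3 -m crank '[40,3,0,0,0, 40,3,0,3,0, 40,3,0,6,0, 40,3,0,6,0]' |grep -E 'force|pos'; for i in 1; do python3 -m crank '[40,0,0,1.5,0, 40,0,0,3,0, 40,0,0,3,0]' |grep -E 'force|pos';  done; python3 go.py $(python3 c2w.py -90 0 90) 74.2
```

```text
tool_pos: [0.4303, 0.1821, 0.091]
force: [-0.1, 0.1, -2.1]
grasp_force: 33.9
tool_pos: [0.4304, 0.182, 0.0886]
force: [-0.4, -0.6, 4.2]
grasp_force: 34.4
t 9.97 pos [0.4304 0.182  0.0886] yang 73.8 shift [ 2.3 -1.1 -1.4] dist 2.9 yaw -0.007 F [-0.4 -0.6  4.2] open 44.7 grip 34.4 j7 19
```

```bash
python3 -m crank '[50,0,0,0,0, 56,0,0,0,0, 56,0,0,-2,0.18, 56,0,0,-2,0.36, 56,0,0,-2,0.54]' 30 >/dev/null; python3 -m crank '[56,0,0,0,0.13, 56,0,0,0,0.246, 42,0,0,0,0.246, 42,0,0,0,0.246, 42,0,0,0,0.246]' |grep -E 'force|pos|open'; python3 go.py $(python3 c2w.py -31.5 -31.5 250) 29.2
```

```text
tool_pos: [0.43, 0.1819, 0.0904]
force: [-1.3, 0.2, 2.9]
opening: 0.045
grasp_force: 30.4
t 11.22 pos [0.43   0.1819 0.0904] yang 28.8 shift [ -62.7   17.5 -159.6] dist 172.4 yaw -0.007 F [-1.3  0.2  2.9] open 45.0 grip 30.4 j7 -5
```

```bash
python3 -m crank '[40,0,0,-30,0, 40,0,0,-80,0, 40,-5,2,-125,0, 40,-25,8,-137,0, 40,-50,14,-137,0]' 40 >/dev/null; python3 -m crank '[40,-12,4,0,0, 40,-12,4,0,0, 40,-12,4,0,0]'|grep -E 'force|pos|open'; python3 go.py $(python3 c2w.py -31.5 -31.5 96.5) 29.2
python3 - <<'E'
from h import *
a,_=capture('wrist');b,_=capture('scene'); cv2.imwrite('pics/w4.png',np.hstack([a[50:400,130:510],cv2.resize(b[80:255,180:380],None,fx=2,fy=2)])[:,:,::-1])
E
```

```text
tool_pos: [0.4747, 0.1371, 0.2268]
force: [-0.1, -0.6, -1.8]
opening: 0.0442
grasp_force: 41.6
t 12.22 pos [0.4747 0.1371 0.2268] yang 28.9 shift [-2.100e+00  1.000e-01  1.303e+02] dist 130.4 yaw -0.006 F [-0.1 -0.6 -1.8] open 44.2 grip 41.6 j7 3
```

View pics/w4.png

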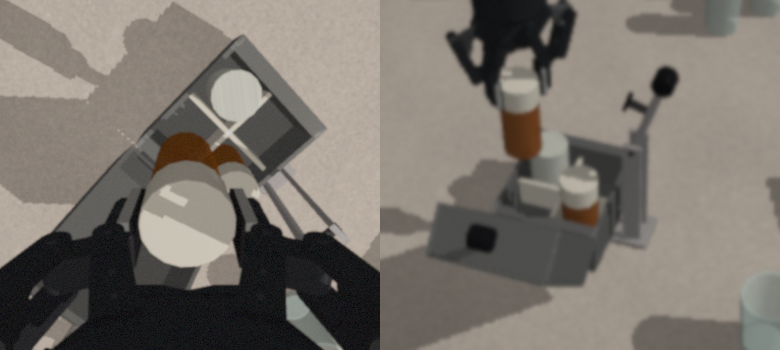

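The left crop shows the jar's cap at (187,222) gripped over the case, with the cell_1 corner beneath it. The right crop shows the jar upright at (520,115) over the near cell. I'll lower it.

```bash
python3 -m crank '[40,-2,0,25,0, 40,-2,0,55,0, 40,-2,0,85,0, 40,-2,0,108,0, 40,-2,0,118,0]' >/dev/null; python3 go.py $(python3 c2w.py -31.5 -31.5 96.5) 29.2;  python3 -m crank '[40,0,0,4,0, 40,0,0,8,0, 40,0,0,10,0, 40,0,0,10,0]'|grep -E 'force|pos'
```

```text
t 12.95 pos [0.4758 0.1351 0.1082] yang 28.8 shift [ 0.4  0.  11.7] dist 11.7 yaw -0.006 F [ 0.3 -0.  -1.1] open 44.4 grip 41.6 j7 2
tool_pos: [0.4768, 0.1346, 0.0996]
force: [-0.2, 0.1, -1.6]
grasp_force: 41.6
```

```bash
python3 -m crank '[40,0,0,1.5,0, 40,0,0,3,0, 40,0,0,3,0]'|grep -E 'force|pos';  python3 -m crank '[40,0,0,1,0, 40,0,0,1,0]'|grep -E 'force|pos'
```

```text
tool_pos: [0.4768, 0.1346, 0.0964]
force: [-1.1, -0.1, 2.0]
grasp_force: 41.8
tool_pos: [0.4768, 0.1344, 0.0964]
force: [-1.6, -0.7, 12.5]
grasp_force: 42.9
```

```bash
python3 -m crank '[44,0,0,-1,0, 52,0,0,-1,0, 60,0,0,-1,0, 60,0,0,-1,0, 60,0,0,-12,0]' 30|grep -E 'force|pos|open'; python3 -m crank '[60,0,0,-30,0, 66,0,0,-80,0, 66,0,0,-135,0, 66,0,0,-190,0, 66,0,0,-195,0]'>/dev/null; python3 go.py .534 -.336 .30 97.7
python3 - <<'E'
from h import *
a,_=capture('scene'); cv2.imwrite('pics/s5.png',cv2.resize(a[80:280,150:410],None,fx=2,fy=2)[:,:,::-1])
E
```

```text
tool_pos: [0.4761, 0.1344, 0.1071]
force: [0.4, 0.0, 0.7]
opening: 0.0603
grasp_force: 0.0
t 15.32 pos [0.4787 0.1352 0.3068] yang 28.7 shift [-439.7 -178.1    5.7] dist 474.5 yaw -1.204 F [ 0.2 -0.1 -0.1] open 66.1 grip 0.0 j7 4
```

View pics/s5.png

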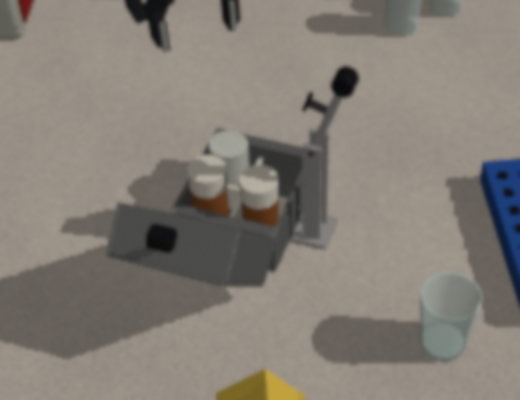

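Jar 1 stands upright in cell_1 at (208,185), beside the loaded jar at (258,195) and the tin at (228,150). Next is the second jar.

```bash
python3 -m crank '[66,-48,-19,2,-0.15, 66,-98,-40,4,-0.3, 66,-150,-61,6,-0.45, 66,-202,-82,6,-0.6, 66,-254,-103,6,-0.75]' >/dev/null; python3 go.py .534 -.336 .30 97.7
```

```text
t 16.0 pos [ 0.5075 -0.1392  0.2947] yang 72.0 shift [ -85.9 -179.    -5.5] dist 198.6 yaw -0.448 F [1.3 1.  1.3] open 66.0 grip 0.0 j7 71
```

```bash
python3 -m crank '[66,-22,-46,0,-0.12, 66,-44,-92,-3,-0.24, 66,-66,-138,-5,-0.36, 66,-86,-179,-5,-0.448, 66,-86,-179,-5,-0.448]' >/dev/null; python3 -m crank '[66,0,0,0,0]'>/dev/null; python3 go.py .534 -.336 .1008 97.7
```

```text
t 16.75 pos [ 0.5335 -0.3333  0.2997] yang 97.4 shift [ -0.5  -3.4 198.9] dist 198.9 yaw -0.005 F [0.3 0.3 0.9] open 66.0 grip 0.0 j7 111
```

```bash
python3 -m crank '[66,0,-3,45,0, 66,0,-4,90,0, 66,0,-5,130,0, 66,0,-5,165,0, 66,0,-5,185,0]' >/dev/null; python3 go.py .534 -.336 .1008 97.7; python3 -m crank '[66,0,0,8,0, 66,0,0,14,0, 66,0,0,14,0]' >/dev/null; python3 go.py .534 -.336 .1008 97.7; python3 -m crank '[40,0,0,0,0, 40,0,0,0,0, 40,0,0,0,0, 40,0,0,0,0]' 40 >/dev/null;  python3 go.py .534 -.336 .1008 97.7
```

```text
t 17.38 pos [ 0.534  -0.3365  0.1141] yang 97.6 shift [-0.1  0.5 13.3] dist 13.3 yaw -0.002 F [-0.4  0.4 -0.3] open 65.9 grip 0.0 j7 105
t 17.75 pos [ 0.5351 -0.3392  0.1026] yang 97.4 shift [0.6 3.3 1.8] dist 3.9 yaw -0.005 F [ 0.  -0.2  0.1] open 66.0 grip 0.0 j7 105
t 18.25 pos [ 0.5349 -0.3378  0.1034] yang 97.4 shift [0.7 1.9 2.6] dist 3.3 yaw -0.004 F [-2.8  3.4  5.6] open 44.9 grip 40.1 j7 105
```

Gripped. Draw it out along its axis, as before.

```bash
python3 -m crank '[40,5,1,-7,0, 40,14,2,-20,0, 40,26,2,-37,0, 40,38,2,-54,0, 40,50,2,-71,0]' 40|grep -E 'force|pos'; python3 -m crank '[40,10,0,-45,0, 40,30,15,-90,0.05, 40,60,50,-125,0.1, 40,85,98,-125,0.15, 40,100,150,-125,0.2]'|grep -E 'force|pos' ;  python3 go.py $(python3 c2w.py -147 0 300) 74.2
```

```text
tool_pos: [0.4835, -0.3447, 0.1747]
force: [0.3, -0.8, -1.3]
grasp_force: 41.2
tool_pos: [0.3643, -0.2076, 0.2993]
force: [0.5, -0.1, -0.4]
grasp_force: 41.4
t 19.5 pos [ 0.3643 -0.2076  0.2993] yang 85.7 shift [ 21.7 404.2  -1.2] dist 404.8 yaw 0.201 F [ 0.5 -0.1 -0.4] open 44.8 grip 41.4 j7 94
```

```bash
python3 -m crank '[40,3,50,0,0.03, 40,6,106,0,0.07, 40,9,162,0,0.11, 40,12,218,0,0.15, 40,15,274,0,0.2]' >/dev/null; python3 go.py $(python3 c2w.py -147 0 300) 74.2
```

```text
t 20.12 pos [0.3704 0.0674 0.2991] yang 74.4 shift [ 32.4 125.6  -1. ] dist 129.8 yaw 0.003 F [ 0.9  0.  -1.4] open 44.6 grip 41.4 j7 43
```

```bash
python3 -m crank '[40,12,48,0,0, 40,25,98,0,0, 40,32,126,0,0, 40,32,126,40,0, 40,32,126,90,0]' >/dev/null; python3 go.py $(python3 c2w.py -147 0 98) 74.2
```

```text
t 20.75 pos [0.3746 0.1967 0.2087] yang 74.5 shift [  2.   -0.4 110.7] dist 110.8 yaw 0.005 F [ 1.3 -0.2 -2.1] open 44.9 grip 41.4 j7 18
```

```bash
python3 -m crank '[40,2,0,40,0, 40,2,0,80,0, 40,2,0,103,0, 40,2,0,111,0, 40,2,0,111,0]' 25 >/dev/null; python3 go.py $(python3 c2w.py -87.5 0 98) 74.2; python3 -m crank '[40,-7,0,0,0, 40,-14,0,0,0, 40,-20,0,0,0, 40,-26,0,0,0, 40,-32,0,0,0]'|grep -E 'force|pos' ; python3 go.py $(python3 c2w.py -87.5 0 98) 74.2
```

```text
t 21.38 pos [0.372  0.1967 0.0977] yang 74.5 shift [-60.3   0.5  -0.3] dist 60.3 yaw 0.005 F [-0.4 -0.  -0.8] open 44.6 grip 41.4 j7 9
tool_pos: [0.4004, 0.1886, 0.0976]
force: [-6.2, 1.4, 2.8]
grasp_force: 37.3
t 22.0 pos [0.4004 0.1886 0.0976] yang 74.6 shift [-30.9   0.6  -0.5] dist 30.9 yaw 0.007 F [-6.2  1.4  2.8] open 44.9 grip 37.3 j7 12
```

```bash
python3 -m crank '[40,-6,0,0,0, 40,-12,0,0,0, 40,-18,0,0,0, 40,-24,0,0,0, 40,-30,0,0,0]' 25 >/dev/null; python3 -m crank '[40,0,0,0,0]'>/dev/null;  python3 go.py $(python3 c2w.py -90 0 90) 74.2;python3 -m crank '[40,2,0,0,0, 40,2,0,3,0, 40,2,0,6,0, 40,2,0,6,0]' |grep -E 'force|pos'; python3 -m crank '[40,0,0,1,0, 40,0,0,2,0, 40,0,0,2,0]' |grep -E 'force|pos';  python3 go.py $(python3 c2w.py -90 0 90) 74.2
```

```text
t 22.75 pos [0.4323 0.1797 0.0973] yang 74.4 shift [4.7 0.6 7.3] dist 8.7 yaw 0.004 F [-2.3  1.1  0.7] open 44.8 grip 32.5 j7 15
tool_pos: [0.4298, 0.1806, 0.091]
force: [-0.0, -1.1, -0.1]
grasp_force: 32.4
tool_pos: [0.4301, 0.1806, 0.0899]
force: [0.4, -0.6, 6.7]
grasp_force: 33.2
t 23.62 pos [0.4301 0.1806 0.0899] yang 74.5 shift [ 2.4  0.3 -0.1] dist 2.4 yaw 0.005 F [ 0.4 -0.6  6.7] open 44.7 grip 33.2 j7 14
```

```bash
python3 -m crank '[50,0,0,0,0, 56,0,0,0,0, 56,0,0,-3,0.18, 56,0,0,-5,0.36, 56,0,0,-5,0.54]' 30 >/dev/null; python3 -m crank '[56,0,0,0,0.13, 56,0,0,0,0.246, 42,0,0,0,0.246, 42,0,0,0,0.246, 42,0,0,0,0.246]' |grep -E 'force|pos|open'; python3 go.py $(python3 c2w.py 30 30 240) 29.2
```

```text
tool_pos: [0.4296, 0.1807, 0.0944]
force: [-0.6, 0.0, 3.7]
opening: 0.0445
grasp_force: 30.7
t 24.88 pos [0.4296 0.1807 0.0944] yang 29.5 shift [ -62.4  104.7 -145.6] dist 189.9 yaw 0.006 F [-0.6  0.   3.7] open 44.5 grip 30.7 j7 -10
```

```bash
python3 -m crank '[40,0,0,-30,0, 40,0,0,-80,0, 40,-5,8,-130,0, 40,-25,42,-146,0, 40,-50,84,-146,0]' 40 >/dev/null; python3 -m crank '[40,-12,21,0,0, 40,-12,21,0,0, 40,-12,21,0,0]'|grep -E 'force'; python3 go.py $(python3 c2w.py 30 30 100.5) 29.2
```

```text
force: [-0.7, 0.3, -1.9]
grasp_force: 41.5
t 25.88 pos [0.55   0.1782 0.2396] yang 29.5 shift [ -1.1   1.5 139.1] dist 139.1 yaw 0.005 F [-0.7  0.3 -1.9] open 44.5 grip 41.5 j7 0
```

```bash
python3 -m crank '[40,-1,1,25,0, 40,-1,1,55,0, 40,-1,1,85,0, 40,-1,1,115,0, 40,-1,1,126,0]' >/dev/null; python3 go.py $(python3 c2w.py 30 30 100.5) 29.2;  python3 -m crank '[40,0,0,4,0, 40,0,0,8,0, 40,0,0,8,0]'|grep -E 'force|pos'; python3 -m crank '[40,0,0,1.5,0, 40,0,0,3,0, 40,0,0,3,0]'|grep -E 'force|pos'
```

```text
t 26.5 pos [0.5506 0.1778 0.1128] yang 29.5 shift [-0.4  0.8 12.3] dist 12.4 yaw 0.006 F [-0.7 -0.3 -0.9] open 44.5 grip 41.5 j7 -2
tool_pos: [0.5532, 0.1781, 0.1069]
force: [-0.2, -0.2, -0.8]
grasp_force: 41.5
tool_pos: [0.5529, 0.1779, 0.1033]
force: [-0.2, 0.5, -2.5]
grasp_force: 41.5
```

```bash
python3 -m crank '[40,0,0,1,0, 40,0,0,2,0, 40,0,0,2,0]'|grep -E 'force|pos';  python3 -m crank '[40,0,0,0.7,0, 40,0,0,0.7,0]'|grep -E 'force|pos'
```

```text
tool_pos: [0.5528, 0.1779, 0.1012]
force: [-1.1, 0.1, -1.0]
grasp_force: 41.5
tool_pos: [0.5529, 0.1779, 0.1006]
force: [-0.1, -0.5, -1.1]
grasp_force: 41.5
```

```bash
python3 -m crank '[40,0,0,0.8,0, 40,0,0,0.8,0]'|grep -E 'force|pos';  python3 -m crank '[40,0,0,0.5,0, 40,0,0,0.5,0]'|grep -E 'force|pos'
```

```text
tool_pos: [0.553, 0.1779, 0.1005]
force: [-1.0, -0.5, 4.8]
grasp_force: 42.1
tool_pos: [0.553, 0.1779, 0.1005]
force: [-2.2, -0.5, 8.5]
grasp_force: 42.6
```

```bash
python3 -m crank '[44,0,0,-0.5,0, 52,0,0,-0.5,0, 58,0,0,-0.5,0, 58,0,0,-4,0, 58,0,0,-15,0]' 30|grep -E 'force|pos|open'; python3 -m crank '[58,0,0,-30,0, 60,0,0,-80,0, 60,0,0,-135,0, 60,0,0,-190,0, 60,0,0,-220,0]'>/dev/null
python3 - <<'E'
from h import *
from c2w import c2w
ims=[]
for c in ['scene','top']:
    p,d=capture(c); ims.append(p); W=cloud(c,d)
    for q in ['lid_knob','clamp_knob']:
        for r in (spotter.recognise(q,c)[:1]+spotter.place_of(q,c)[:1]):
            u,v=r['position'][0]*640,r['position'][1]*400; print(c,q,round(r['conf'],2),round(u),round(v))
    # dark points near expected knobs
    dark=(p.max(-1)<45)&(W[...,2]>.13)&(W[...,2]<.30)
    for nm,e in [('lid',c2w(0,-218,190)),('clamp',c2w(130,0,247))]:
        m=dark&(np.linalg.norm(W-e,axis=-1)<.06); Q=W[m]
        if len(Q): print(nm,c,len(Q),np.median(Q,0).round(4),Q.min(0).round(3),Q.max(0).round(3),e)
cv2.imwrite('pics/b6.png',np.hstack([cv2.resize(ims[0][80:230,180:380],None,fx=2,fy=2),cv2.resize(ims[1][140:290,190:370],None,fx=2,fy=2)])[:,:,::-1])
E
python3 go.py .45 0 .3 0
```

```text
tool_pos: [0.5525, 0.1778, 0.1143]
force: [-0.2, 0.8, 0.5]
opening: 0.0578
grasp_force: 0.0
scene lid_knob 0.62 245 202
scene lid_knob 0.9 228 199
scene clamp_knob 0.7 318 128
scene clamp_knob 0.66 326 123
lid scene 173 [ 0.4582 -0.0554  0.2007] [ 0.444 -0.067  0.184] [ 0.471 -0.038  0.207] [ 0.4553 -0.0526  0.19  ]
clamp scene 141 [0.6321 0.1156 0.2572] [0.594 0.108 0.207] [0.644 0.133 0.265] [0.6396 0.1219 0.247 ]
top lid_knob 0.63 309 251
top lid_knob 0.84 335 257
top clamp_knob 0.78 255 181
top clamp_knob 0.62 254 173
lid top 119 [ 0.4559 -0.0462  0.2021] [ 0.416 -0.06   0.151] [ 0.469 -0.034  0.208] [ 0.4553 -0.0526  0.19  ]
clamp top 181 [0.6263 0.1282 0.2578] [0.589 0.111 0.199] [0.644 0.145 0.265] [0.6396 0.1219 0.247 ]
t 30.12 pos [0.5525 0.1777 0.3333] yang 29.5 shift [-104.4 -176.5   33.6] dist 207.8 yaw 0.514 F [-0.9 -0.3  0.5] open 60.1 grip 0.0 j7 1
```

View pics/b6.png

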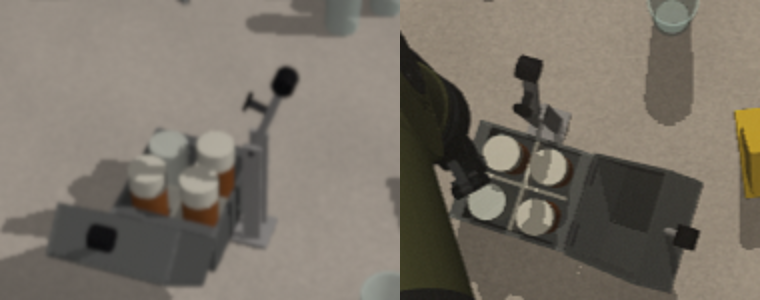

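Both jars stand upright in their cells, and all four caps show in the top crop at (502,152), (550,168), (487,203) and (537,217). The lid knob is at (686,237) in the top crop and (100,238) in the scene crop, and the clamp is still up. Next is the lid.

```bash
python3 go.py .457 -.049 .28 -15.75; python3 -m crank '[60,-30,-45,0,0.16, 60,-60,-90,0,0.32, 60,-84,-125,0,0.48, 60,-105,-160,20,0.64, 60,-128,-196,35,0.785]' 30 >/dev/null; python3 -m crank '[60,0,0,0,0]'>/dev/null; python3 go.py .457 -.049 .193 -15.75
python3 - <<'E'
from h import *
p,d=capture('wrist'); W=cloud('wrist',d)
print(spotter.place_of('lid_knob','wrist')[:2])
e=np.array([.457,-.049,.195]); m=(p.max(-1)<45)&(np.linalg.norm(W-e,axis=-1)<.035); Q=W[m]; print(len(Q),np.median(Q,0).round(4),np.percentile(Q,[2,98],axis=0).round(3))
for r in spotter.place_of('lid_knob','wrist')[:1]:
    print(at_z('wrist',r['position'][0]*640,r['position'][1]*400,.195))
E
```

```text
t 30.12 pos [0.5525 0.1777 0.3333] yang 29.5 shift [-150.5 -194.5   53.6] dist 251.7 yaw 0.789 F [-0.9 -0.3  0.5] open 60.1 grip 0.0 j7 1
t 30.88 pos [ 0.4424 -0.033   0.2982] yang -15.9 shift [-11.1  18.9 105.1] dist 107.4 yaw -0.002 F [1.  0.8 0.6] open 60.0 grip 0.0 j7 -16
[{'position': [0.527, 0.5383], 'conf': 0.73}]
702 [ 0.4587 -0.0417  0.2043] [[ 0.448 -0.054  0.191]
 [ 0.469 -0.033  0.207]]
[ 0.46029522 -0.04390567  0.195     ]
```

```bash
python3 go.py .459 -.047 .192 -15.75; python3 -m crank '[60,-6,8,15,0, 60,-10,16,45,0, 60,-10,19.5,75,0, 60,-10,19.5,97,0, 60,-10,19.5,106,0]' >/dev/null; python3 -m crank '[60,0,0,0,0]'>/dev/null; python3 go.py .459 -.047 .192 -15.75
```

```text
t 31.02 pos [ 0.446  -0.0289  0.2994] yang -15.4 shift [-14.1  17.3 107.4] dist 109.7 yaw 0.006 F [0.5 0.9 0.2] open 59.7 grip 0.0 j7 -16
t 31.77 pos [ 0.4614 -0.0446  0.1927] yang -15.5 shift [-2.9 -1.6  0.7] dist 3.4 yaw 0.005 F [ 0.5 -0.2  0.8] open 60.0 grip 0.0 j7 -14
```

```bash
python3 -m crank '[60,-3,-1.5,1,0, 30,-3,-1.5,1,0, 20,-3,-1.5,1,0, 20,-3,-1.5,1,0, 20,-3,-1.5,1,0]' 30; python3 go.py .459 -.047 .192 -15.75
python3 - <<'E'
import numpy as np
rho=189.65; a=2.373
p=lambda a:np.array([rho*np.cos(a),rho*np.sin(a)])
al=[2.373]+list(np.linspace(2.373,.45,22))[1:]+[.37,.30,.24,.19,.15,.1322]
for k in range(0,len(al)-1,5):
    b=p(al[k]); print([ (round(x[0]-b[0]),-round(x[1]-b[1])) for x in map(p,al[k+1:k+6])], al[min(k+5,len(al)-1)])
E
```

```text
time_s: 32.4
tool_pos: [0.4554, -0.0474, 0.1922]
tcp_rot: [[0.269, 0.963, -0.007], [0.963, -0.269, 0.0], [-0.002, -0.007, -1.0]]
force: [-6.3, -0.7, 4.4]
opening: 0.0234
grasp_force: 33.0
t 32.4 pos [ 0.4554 -0.0474  0.1922] yang -15.6 shift [1.4 3.3 0.1] dist 3.6 yaw 0.003 F [-6.3 -0.7  4.4] open 23.4 grip 33.0 j7 -14
[(13, -12), (26, -23), (41, -32), (56, -40), (72, -47)] 1.9151428571428573
[(17, -5), (34, -9), (51, -11), (68, -11), (86, -10)] 1.4572857142857143
[(17, 3), (34, 7), (50, 13), (66, 20), (81, 29)] 0.9994285714285716
[(14, 10), (27, 21), (39, 34), (50, 47), (60, 62)] 0.5415714285714286
[(8, 15), (14, 29), (19, 42), (22, 53), (24, 62)] 0.19
[(1, 7), (2, 11)] 0.1322
```

The knob is gripped, with the opening at 23.4 mm. I'll swing the lid along its arc.

```bash
python3 -m crank '[20,13,0,-12,0, 20,26,0,-23,0, 20,41,0,-32,0, 20,56,0,-40,0, 20,72,0,-47,0]'|grep -E 'pos|force|open'; python3 -m crank '[20,17,0,-5,0, 20,34,0,-9,0, 20,51,0,-11,0, 20,68,0,-11,0, 20,86,0,-10,0]'|grep -E 'pos|force|open'
python3 - <<'E'
from h import *; from c2w import *
p=np.array(status.state()['tool_pos']); c,s=np.cos(w),np.sin(w); d=(p[:2]-[X,Y])*1e3
y=-s*d[0]+c*d[1]+77; z=p[2]*1e3+2-63; print('rel hinge',c*d[0]+s*d[1],y,z,np.hypot(y,z),np.arctan2(z,y)-.1322)
E
```

```text
tool_pos: [0.475, 0.0212, 0.2389]
force: [-4.7, -0.9, -5.6]
opening: 0.0234
grasp_force: 30.5
tool_pos: [0.4987, 0.1043, 0.2495]
force: [-4.7, -3.1, 0.5]
opening: 0.0234
grasp_force: 31.6
rel hinge -0.7986613938161415 21.76652767162453 188.49719955799037 189.74977198427524 1.3236315013253726
```

```bash
python3 -m crank '[20,17,0,3,0, 20,34,0,7,0, 20,50,0,13,0, 20,66,0,20,0, 20,81,0,29,0]'|grep -E 'pos|force|open'; python3 -m crank '[20,14,0,10,0, 20,27,0,21,0, 20,39,0,34,0, 20,50,0,47,0, 20,60,0,62,0]'|grep -E 'pos|force|open'
cat > lid.py <<'E'
from h import *; from c2w import *
p=np.array(status.state()['tool_pos']); c,s=np.cos(w),np.sin(w); d=(p[:2]-[X,Y])*1e3
y=-s*d[0]+c*d[1]+77; z=p[2]*1e3+2-63; print('rel hinge',c*d[0]+s*d[1],y,z,np.hypot(y,z),'theta',np.arctan2(z,y)-.1322)
E
python3 lid.py
```

```text
tool_pos: [0.5215, 0.1841, 0.2209]
force: [-3.6, -0.4, 4.1]
opening: 0.0234
grasp_force: 35.3
tool_pos: [0.5386, 0.2435, 0.1588]
force: [-2.5, 2.4, 3.9]
opening: 0.0235
grasp_force: 37.7
rel hinge -0.27241713555617153 166.54819904108467 97.79941975986452 193.13992106551908 theta 0.3987649137063626
```

```bash
python3 -m crank '[20,5,0,9,0, 20,9,0,18,0, 20,13,0,27,0, 20,16,0,36,0, 20,19,0,44,0]'|grep -E 'pos|force'; python3 -m crank '[20,1,0,6,0, 20,2,0,12,0, 20,3,0,17,0, 20,4,0,21,0, 20,4,0,24,0]'|grep -E 'pos|force'; python3 lid.py
```

```text
tool_pos: [0.5439, 0.2623, 0.1147]
force: [-3.9, 6.2, 4.7]
grasp_force: 39.9
tool_pos: [0.5454, 0.2674, 0.091]
force: [-2.4, 8.4, 3.9]
grasp_force: 41.2
rel hinge -0.13351466801075063 191.44034297525712 29.97374561321213 193.77262537461175 theta 0.0231087491348764
```

```bash
python3 -m crank '[20,0,0,2,0, 20,0,0,4,0, 20,0,0,4,0]'|grep -E 'pos|force'; python3 -m crank '[20,0,0,1.5,0, 20,0,0,3,0, 20,0,0,3,0]'|grep -E 'pos|force'; python3 lid.py
```

```text
tool_pos: [0.5456, 0.268, 0.0869]
force: [-2.3, 8.5, 1.7]
grasp_force: 41.3
tool_pos: [0.5457, 0.2683, 0.0841]
force: [-2.0, 9.1, 2.3]
grasp_force: 41.5
rel hinge -0.10780367614222186 192.41137365738348 23.11949549516136 193.79537606628296 theta -0.012616704814190915
```

```bash
python3 -m crank '[20,0,0,1.5,0, 20,0,0,3,0, 20,0,0,3,0]'|grep -E 'pos|force'; python3 -m crank '[20,0,0,1,0, 20,0,0,2,0, 20,0,0,2,0]'|grep -E 'pos|force'
```

```text
tool_pos: [0.5458, 0.2686, 0.0812]
force: [-1.9, 9.1, 2.8]
grasp_force: 41.7
tool_pos: [0.5458, 0.2687, 0.0792]
force: [-1.0, 9.7, 3.6]
grasp_force: 41.9
```

Run:
```python
from h import *; from c2w import *
p,d=capture('scene'); W=cloud('scene',d); c,s=np.cos(w),np.sin(w)
D=(W[...,:2]-[X,Y])*1e3; xc=c*D[...,0]+s*D[...,1]; yc=-s*D[...,0]+c*D[...,1]; z=W[...,2]*1e3
for lo in (-70,-45,-20,5,30,50):
    m=(abs(xc)<55)&(yc>lo)&(yc<lo+20)&(z>90)&(z<160); print(lo,m.sum(),np.median(z[m]) if m.any() else None)
cv2.imwrite('pics/s7.png',cv2.resize(p[80:280,180:420],None,fx=2,fy=2)[:,:,::-1])
```

```text
-70 317 121.07574445519586
-45 303 122.17425896256306
-20 291 123.2812740655066
5 283 124.51896309212674
30 271 125.44332984966844
50 267 126.12285965031322
```

View pics/s7.png

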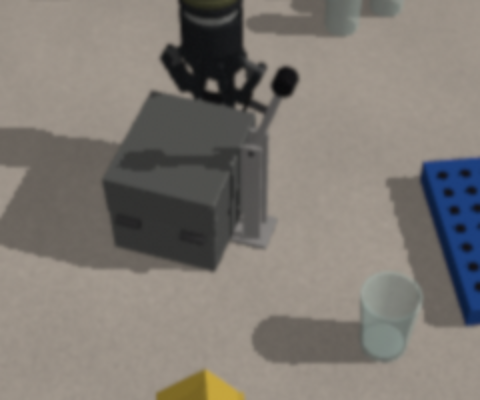

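The picture shows the lid nearly shut, but the depth still slopes about 0.04 rad up towards the knob side. I'll release the knob, lift clear and press the lid's front edge down gently with closed fingertips.

```bash
python3 -m crank '[35,0,0,0,0, 45,0,0,0,0, 50,0,0,-20,0, 50,0,0,-55,0, 50,0,0,-90,0]' |grep -E 'pos|force|open'; python3 -m crank '[30,-20,0,0,0, 5,-45,0,0,0, 0,-48,0,0,0, 0,-48,0,0,0]'|grep -E 'pos|force|open'; python3 lid.py
cat > slope.py <<'E'
from h import *; from c2w import *
for cam in ['scene','top']:
    p,d=capture(cam); W=cloud(cam,d); c,s=np.cos(w),np.sin(w)
    D=(W[...,:2]-[X,Y])*1e3; xc=c*D[...,0]+s*D[...,1]; yc=-s*D[...,0]+c*D[...,1]; z=W[...,2]*1e3
    m=(abs(xc)<60)&(abs(xc)>25)&(abs(yc)<70)&(z>105)&(z<140); A=np.c_[xc[m],yc[m],np.ones(m.sum())]
    for _ in range(3):
        k=np.linalg.lstsq(A,z[m].reshape(-1),rcond=None)[0] if _==0 else np.linalg.lstsq(A[g],z[m][g],rcond=None)[0]
        g=abs(A@k-z[m])<3
    print(cam,m.sum(),g.sum(),k.round(4),'z at y=75',k[1]*75+k[2])
E
python3 slope.py
```

```text
tool_pos: [0.5457, 0.2625, 0.1705]
force: [1.1, 0.0, -0.6]
opening: 0.0499
grasp_force: 0.0
tool_pos: [0.533, 0.2174, 0.169]
force: [-0.7, 0.7, 0.4]
opening: 0.0004
grasp_force: 0.0
rel hinge 1.4046176268120796 139.98273570183804 107.98067234793396 176.79081394484984 theta 0.5248480214230163
scene 1308 1223 [1.800000e-03 4.120000e-02 1.235977e+02] z at y=75 126.6898307875883
top 1683 1523 [-1.600000e-03  4.360000e-02  1.234912e+02] z at y=75 126.76272392496294
```

```bash
python3 -m crank '[0,0,0,8,0, 0,0,0,16,0, 0,0,0,21,0, 0,0,0,23,0]' |grep -E 'pos|force'; for i in 1; do python3 -m crank '[0,0,0,1,0, 0,0,0,2,0, 0,0,0,3,0, 0,0,0,4,0]' |grep -E 'pos|force'; done;  python3 -m crank '[0,0,0,1,0, 0,0,0,2,0, 0,0,0,3,0]' |grep -E 'pos|force'
```

```text
tool_pos: [0.5321, 0.2167, 0.1446]
force: [0.3, 0.0, 0.8]
grasp_force: 0.0
tool_pos: [0.5327, 0.2172, 0.1415]
force: [-0.3, 1.2, 0.4]
grasp_force: 0.8
tool_pos: [0.5327, 0.2168, 0.1383]
force: [0.9, 1.2, 2.2]
grasp_force: 0.9
```

```bash
python3 -m crank '[0,0,0,1,0, 0,0,0,2,0, 0,0,0,2,0]' |grep -E 'pos|force';python3 -m crank '[0,0,0,1,0, 0,0,0,2,0, 0,0,0,2,0]' |grep -E 'pos|force'; python3 slope.py
```

```text
tool_pos: [0.5327, 0.2168, 0.138]
force: [-3.1, 1.0, 15.1]
grasp_force: 7.6
tool_pos: [0.5328, 0.2168, 0.1378]
force: [-5.5, -0.7, 29.2]
grasp_force: 15.1
scene 1249 1166 [8.000000e-04 4.000000e-04 1.203052e+02] z at y=75 120.33823365779416
top 1594 1424 [-3.000000e-04  2.800000e-03  1.201027e+02] z at y=75 120.31428741360564
```

The lid is fully shut: its top is level at about 120.3 mm and the stop was felt. Next is the clamp.

```bash
python3 -m crank '[0,0,0,-15,0, 10,0,0,-60,-0.15, 40,0,0,-110,-0.33, 60,0,0,-160,-0.5, 60,0,0,-200,-0.68]' >/dev/null; python3 -m crank '[60,0,0,0,-0.18, 60,0,0,0,-0.36, 60,0,0,0,-0.54, 60,0,0,0,-0.72, 60,0,0,0,-0.89]' >/dev/null;  python3 go.py .628 .125 .34 74.25
```

```text
t 42.4 pos [0.532  0.2158 0.3337] yang 74.7 shift [-116.5  -62.3   -6.2] dist 132.2 yaw 0.008 F [-0.2  0.1 -0.2] open 60.2 grip 0.0 j7 36
```

```bash
python3 -m crank '[60,-30,-16,0,0, 60,-70,-37,-3,0, 60,-105,-56,-6,0, 60,-116,-62,-6,0.008, 60,-116,-62,-6,0.008]' >/dev/null;  python3 go.py .628 .125 .34 74.25
python3 - <<'E'
from h import *; from c2w import *
c,s=np.cos(w),np.sin(w)
for cam in ['wrist','scene']:
    p,d=capture(cam); W=cloud(cam,d)
    D=(W[...,:2]-[X,Y])*1e3; xc=c*D[...,0]+s*D[...,1]; yc=-s*D[...,0]+c*D[...,1]; z=W[...,2]*1e3
    m=(p.max(-1)<50)&(abs(xc-118)<35)&(abs(yc)<25)&(z>225)&(z<275)
    print(cam,m.sum(),[np.percentile(q[m],[2,50,98]).round(1) for q in (xc,yc,z)])
    for r in spotter.place_of('clamp_knob',cam)[:1]:
        P=at_z(cam,r['position'][0]*640,r['position'][1]*400,.252); D2=(P[:2]-[X,Y])*1e3; print(r['conf'],P,c*D2[0]+s*D2[1],-s*D2[0]+c*D2[1])
    cv2.imwrite(f'pics/c8{cam}.png',p[:,:,::-1])
E
```

```text
t 43.02 pos [0.6271 0.1252 0.3395] yang 73.9 shift [-0.9  0.  -0.5] dist 1.0 yaw -0.006 F [-0.8  0.7  0.4] open 60.1 grip 0.0 j7 47
wrist 842 [array([108.4, 116. , 128.1]), array([-7.5,  2.4, 13. ]), array([248. , 261.4, 263.8])]
0.6 [0.62851444 0.12717079 0.252     ] 117.88470749015393 2.0594001663631154
scene 126 [array([115. , 125.3, 135.3]), array([-13.8,  -9. ,   7.9]), array([242.2, 257.9, 263.8])]
0.83 [0.63934451 0.11435666 0.252     ] 131.78747594236094 -7.332363766319446
```

View pics/c8wrist.png

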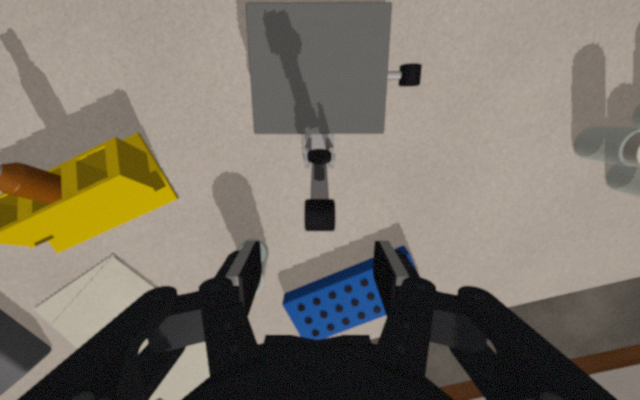

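The wrist view shows the clamp knob at (320,215), midway between the fingers, with the arm running up to the pivot at (319,155) and the closed lid above it.

```bash
python3 go.py $(python3 c2w.py 120 1 248.5) 74.25; python3 -m crank '[55,-1,-1,25,0, 55,-2,-2,50,0, 55,-2,-2,75,0, 55,-2,-2,88,0, 55,-2,-2,91,0]' >/dev/null;  python3 go.py $(python3 c2w.py 120 1 248.5) 74.25
```

```text
t 43.23 pos [0.6263 0.1277 0.3403] yang 74.1 shift [-4.5 -1.  91.8] dist 92.0 yaw -0.002 F [-0.5  0.2  0.4] open 60.2 grip 0.0 j7 47
t 43.85 pos [0.6283 0.124  0.2489] yang 74.0 shift [-1.5  2.1  0.4] dist 2.6 yaw -0.004 F [-0.   0.3  0.5] open 54.8 grip 0.0 j7 45
```

```bash
python3 -m crank '[40,-1,1,0,0, 20,-1,1,0,0, 20,-1,1,0,0, 20,-1,1,0,0, 20,-1,1,0,0]' 30|grep -E 'pos|force|open'
cat > clamp.py <<'E'
from h import *; from c2w import *
p=np.array(status.state()['tool_pos']); c,s=np.cos(w),np.sin(w); d=(p[:2]-[X,Y])*1e3
x=c*d[0]+s*d[1]-90.5; z=p[2]*1e3+2-150; print('rel pivot',x,-s*d[0]+c*d[1],z,np.hypot(x,z),'cl',np.arctan2(z,-x))
E
python3 clamp.py
python3 - <<'E'
import numpy as np
p=lambda a:np.array([105*np.cos(a),105*np.sin(a)])
al=np.r_[np.linspace(1.864,.2,15),.15,.11,.07,.03,0,0]
for k in range(0,20,5):
    b=p(al[k]); print([(round(q[0]-b[0]),-round(q[1]-b[1])) for q in map(p,al[k+1:k+6])])
E
```

```text
tool_pos: [0.6311, 0.1255, 0.2506]
force: [2.0, 4.4, 5.2]
opening: 0.0232
grasp_force: 35.0
rel pivot 30.293079885387215 1.1565189967263976 102.56847643426505 106.94841301762658 cl 1.8579769657370222
[(12, -3), (25, -4), (37, -4), (49, -3), (61, 0)]
[(12, 4), (23, 10), (33, 17), (42, 25), (51, 35)]
[(7, 10), (13, 21), (18, 33), (21, 45), (22, 50)]
[(1, 4), (1, 8), (1, 13), (1, 16), (1, 16)]
```

```bash
python3 -m crank '[20,12,0,-3,0, 20,25,0,-4,0, 20,37,0,-4,0, 20,49,0,-3,0, 20,61,0,0,0]'|grep -E 'pos|force|open'; python3 clamp.py; python3 -m crank '[20,12,0,4,0, 20,23,0,10,0, 20,33,0,17,0, 20,42,0,25,0, 20,51,0,35,0]'|grep -E 'pos|force|open'; python3 clamp.py
```

```text
tool_pos: [0.5746, 0.1417, 0.2511]
force: [5.9, 2.7, 4.5]
opening: 0.0234
grasp_force: 35.3
rel pivot -28.47685748565904 1.4290964455504191 103.09890188333927 106.95940810330315 cl 1.3013063497940789
tool_pos: [0.5232, 0.1564, 0.2158]
force: [-0.8, 3.8, 8.8]
opening: 0.0238
grasp_force: 42.9
rel pivot -81.96483670143168 1.622663558578847 67.80936519924433 106.37830824099831 cl 0.6911659944996691
```

```bash
python3 -m crank '[20,7,0,10,0, 20,13,0,21,0, 20,17,0,31,0, 20,20,0,41,0, 20,22,0,50,0]'|grep -E 'pos|force|open'; python3 clamp.py; python3 -m crank '[20,1,0,4,0, 20,1,0,8,0, 20,1,0,12,0, 20,1,0,15,0, 20,1,0,15,0]'|grep -E 'pos|force|open'; python3 clamp.py
```

```text
tool_pos: [0.501, 0.1628, 0.1648]
force: [-3.0, 4.7, 7.3]
opening: 0.0233
grasp_force: 47.2
rel pivot -105.04949638511005 1.6822737059207848 16.763317232410486 106.37859509976468 cl 0.15824125018415205
tool_pos: [0.4996, 0.1632, 0.1494]
force: [-3.0, 5.1, 0.7]
opening: 0.0234
grasp_force: 47.7
rel pivot -106.45548837390204 1.683790243338617 1.409732752749818 106.46482213088119 cl 0.013241687939796045
```

```bash
python3 -m crank '[20,0,0,1.5,0, 20,0,0,3,0, 20,0,0,3,0]'|grep -E 'pos|force'; python3 -m crank '[30,0,0,0,0, 45,0,0,-1,0, 50,0,0,-2,0, 50,0,0,-30,0, 50,0,0,-60,0]' |grep -E 'pos|force|open'; python3 -m crank '[20,0,0,0,0, 0,0,0,0,0, 0,0,0,0,0, 0,0,0,0,0]' |grep -E 'pos|open'
cat > ck.py <<'E'
from h import *; from c2w import *
c,s=np.cos(w),np.sin(w)
p,d=capture('scene'); W=cloud('scene',d)
D=(W[...,:2]-[X,Y])*1e3; xc=c*D[...,0]+s*D[...,1]; yc=-s*D[...,0]+c*D[...,1]; z=W[...,2]*1e3
for a,b in [(-30,0),(5,25),(25,45),(45,65),(65,78)]:
    m=(xc>a)&(xc<b)&(abs(yc)<15)&(z>130)&(z<190); print(a,b,m.sum(),np.percentile(z[m],[50,90]).round(1) if m.any() else '')
E
python3 ck.py
```

```text
tool_pos: [0.4996, 0.1631, 0.1466]
force: [-3.3, 4.8, 4.3]
grasp_force: 48.0
tool_pos: [0.5, 0.1607, 0.2066]
force: [-0.1, 0.4, 0.8]
opening: 0.0499
grasp_force: 0.0
tool_pos: [0.4999, 0.1612, 0.2055]
opening: -0.0003
-30 0 133 [166.6 172.1]
5 25 62 [160.1 162. ]
25 45 93 [156.3 160.2]
45 65 65 [156.9 159.5]
65 78 45 [155.2 157.4]
```

The clamp is still slightly raised, with the knob top at 172 mm against 163 mm when home. I'll press the drum from above with closed fingertips.

```bash
python3 -m crank '[0,0,0,6,0, 0,0,0,11,0, 0,0,0,15,0, 0,0,0,17,0]' |grep -E 'pos|force'; python3 -m crank '[0,0,0,1.5,0, 0,0,0,3,0, 0,0,0,4.5,0, 0,0,0,5,0]' |grep -E 'pos|force';  python3 -m crank '[0,0,0,1,0, 0,0,0,2,0, 0,0,0,2.5,0]' |grep -E 'pos|force'
```

```text
tool_pos: [0.5002, 0.1613, 0.1889]
force: [-0.3, 0.0, 1.8]
grasp_force: 0.5
tool_pos: [0.5003, 0.1615, 0.1843]
force: [-1.6, 0.1, 1.1]
grasp_force: 0.5
tool_pos: [0.5004, 0.1615, 0.1818]
force: [-0.6, 0.8, 1.1]
grasp_force: 0.5
```

```bash
python3 -m crank '[0,0,0,1,0, 0,0,0,2,0, 0,0,0,2,0]' |grep -E 'pos|force';  python3 -m crank '[0,0,0,1,0, 0,0,0,1.5,0, 0,0,0,1.5,0]' |grep -E 'pos|force'
```

```text
tool_pos: [0.5004, 0.1614, 0.18]
force: [-1.0, -0.2, 3.1]
grasp_force: 1.7
tool_pos: [0.5004, 0.1615, 0.1796]
force: [-4.4, -1.1, 15.1]
grasp_force: 7.2
```

```bash
python3 -m crank '[0,0,0,1,0, 0,0,0,1.5,0, 0,0,0,1.5,0]' |grep -E 'pos|force'; python3 -m crank '[0,0,0,-10,0, 0,0,0,-50,0, 0,0,0,-110,0, 0,0,0,-150,0]' |grep -E 'time|pos|force'; python3 slope.py; python3 ck.py
python3 - <<'E'
from h import *
a,_=capture('scene'); cv2.imwrite('pics/end.png',cv2.resize(a[80:400,180:420],None,fx=1.8,fy=1.8)[:,:,::-1])
E
```

```text
tool_pos: [0.5004, 0.1615, 0.1793]
force: [-6.1, -2.2, 24.7]
grasp_force: 12.7
time_s: 51.52
tool_pos: [0.501, 0.1615, 0.3292]
force: [1.2, 0.2, -0.2]
grasp_force: 0.0
scene 1072 960 [ 1.600000e-03 -2.200000e-03  1.204323e+02] z at y=75 120.27042176521249
top 1232 1118 [ 0.000000e+00 -3.100000e-03  1.201038e+02] z at y=75 119.87404526218972
-30 0 138 [157.7 162.4]
5 25 61 [153.3 155.5]
25 45 78 [152.4 155.2]
45 65 63 [153.4 156.6]
65 78 40 [153.6 156.6]
```

View pics/end.png

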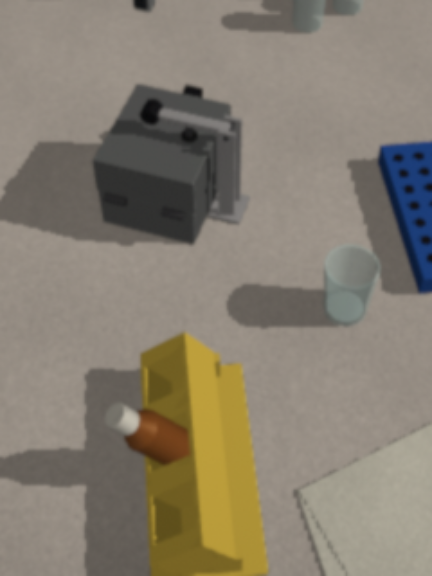

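The picture shows the lid shut at (165,150) with the clamp arm level across it and its knob at (151,111). The bottle is still in the rack at (150,432) and the beaker is unmoved at (350,285). I'm handing it in.

```bash
python3 -c "
from bench import robot; print(robot.hand_in())"
```

```text
the job is handed in; nothing more can be done
None
```

I put both jars upright in their cells, shut the lid fully, then brought the clamp home over it, and handed the job in at about 52 s; the bottle, loaded jar, tin and beaker were left where they were.

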